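# Flag the tired spring rest

## Task

One of the three sprung rests that carry window frames on this bench has a tired spring. With a fingertip press the white pads one at a time, from the robot's left to its right (left, middle, right), each clearly down (about half a centimetre or more), letting it spring back up; then push the red tag of the rest whose pad was softest fully down, so that it gets a new spring. Leave the other two tags as they stand, pick up nothing, do not disturb the things lying about, and finish clear of everything.

Things in the scene. Friction and masses are not known exactly. Their poses are not given: they have to be found in the camera images.
- rest_a: one of three look-alike sprung rests fixed to the bench: aluminium plate 140 (x) x 64 (y) x 10 mm with a round white pad on a blue spring cup and a red tag in a black block. Origin: centre of the underside. Its x runs from pad (x = -30 mm) to tag (+40 mm), away from the robot within 0.5 rad; z up. One rest is left (y over 0.2 m), one in the middle, one right (y under -0.2); the letter tells nothing
- pad_a_top (a point): centre of the flat top of rest_a's white pad, 42 mm across, 13 mm thick, 75 mm above the bench when up; it sinks with the pad
- pad_a (a joint): how far rest_a's pad is pushed down, m: 0 up, 0.015 at its stop. A spring (a different stiffness in each rest, at least 1.6 times from one to the next) always returns it; pushing a pad to its stop takes between about 4 and 17 N
- tag_a_top (a point): centre of the flat top of rest_a's red tag: a head 18 x 34 mm, 6 mm thick (long side along the rest's y) on a thin stem, 56 mm above the bench when fully up, 40 mm when fully down on its black block (30 x 44 mm, 34 mm high). In the softest rest this point lies 0.02 mm off centre: a judge's mark, far too small to measure
- tag_a (a joint): how far rest_a's tag is pushed down, m: 0 fully up, 0.016 fully down with its head on the block; starts between 0 and 0.003. No spring: it moves at about 3 N and stays where it is left
- rest_b: one of three look-alike sprung rests fixed to the bench: aluminium plate 140 (x) x 64 (y) x 10 mm with a round white pad on a blue spring cup and a red tag in a black block. Origin: centre of the underside. Its x runs from pad (x = -30 mm) to tag (+40 mm), away from the robot within 0.5 rad; z up. One rest is left (y over 0.2 m), one in the middle, one right (y under -0.2); the letter tells nothing
- pad_b_top (a point): centre of the flat top of rest_b's white pad, 42 mm across, 13 mm thick, 75 mm above the bench when up; it sinks with the pad
- pad_b (a joint): how far rest_b's pad is pushed down, m: 0 up, 0.015 at its stop. A spring (a different stiffness in each rest, at least 1.6 times from one to the next) always returns it; pushing a pad to its stop takes between about 4 and 17 N
- tag_b_top (a point): centre of the flat top of rest_b's red tag: a head 18 x 34 mm, 6 mm thick (long side along the rest's y) on a thin stem, 56 mm above the bench when fully up, 40 mm when fully down on its black block (30 x 44 mm, 34 mm high). In the softest rest this point lies 0.02 mm off centre: a judge's mark, far too small to measure
- tag_b (a joint): how far rest_b's tag is pushed down, m: 0 fully up, 0.016 fully down with its head on the block; starts between 0 and 0.003. No spring: it moves at about 3 N and stays where it is left
- rest_c: one of three look-alike sprung rests fixed to the bench: aluminium plate 140 (x) x 64 (y) x 10 mm with a round white pad on a blue spring cup and a red tag in a black block. Origin: centre of the underside. Its x runs from pad (x = -30 mm) to tag (+40 mm), away from the robot within 0.5 rad; z up. One rest is left (y over 0.2 m), one in the middle, one right (y under -0.2); the letter tells nothing
- pad_c_top (a point): centre of the flat top of rest_c's white pad, 42 mm across, 13 mm thick, 75 mm above the bench when up; it sinks with the pad
- pad_c (a joint): how far rest_c's pad is pushed down, m: 0 up, 0.015 at its stop. A spring (a different stiffness in each rest, at least 1.6 times from one to the next) always returns it; pushing a pad to its stop takes between about 4 and 17 N
- tag_c_top (a point): centre of the flat top of rest_c's red tag: a head 18 x 34 mm, 6 mm thick (long side along the rest's y) on a thin stem, 56 mm above the bench when fully up, 40 mm when fully down on its black block (30 x 44 mm, 34 mm high). In the softest rest this point lies 0.02 mm off centre: a judge's mark, far too small to measure
- tag_c (a joint): how far rest_c's tag is pushed down, m: 0 fully up, 0.016 fully down with its head on the block; starts between 0 and 0.003. No spring: it moves at about 3 N and stays where it is left
- strip: loose pine strip 180 x 18 x 12 mm lying flat, roughly along x, between the left and the middle rest; origin: centre of its underside
- pencil: loose flat orange carpenter's pencil 175 x 14 x 8 mm lying roughly along x, between the middle and the right rest; origin: centre of its underside
- tin: loose round closed steel tin, 64 mm across, 34 mm high, beyond the middle rest; origin: centre of its underside
- offcut: loose brown wood offcut 50 x 90 x 25 mm, beyond the left rest; origin: centre of its underside
- staple_box: loose cardboard box of staples 60 x 90 x 35 mm, beyond the right rest; origin: centre of its underside
- glue: loose yellow glue bottle with red cap, 64 mm across, 170 mm high, standing far left; origin: centre of its underside
- hammer: loose hammer lying far right, 260 mm long, roughly along x; origin: on its underside near the middle

How it is judged (in metres and radians):
On the way, in this order (a step that is already met when the one before it is completed fails the run):
1. the left rest's pad is pressed down more than 4 mm, the other pads being up (((world y of rest_a above 0.13 m and value of joint pad_a above 0.004 m and value of joint each of pad_b, pad_c below 0.002 m) or (world y of rest_b above 0.13 m and value of joint pad_b above 0.004 m and value of joint each of pad_a, pad_c below 0.002 m) or (world y of rest_c above 0.13 m and value of joint pad_c above 0.004 m and value of joint each of pad_a, pad_b below 0.002 m))), for 0.1 s.
2. the middle rest's pad is pressed down more than 4 mm, the other pads being up (((world y of rest_a between -0.13 and 0.13 m and value of joint pad_a above 0.004 m and value of joint each of pad_b, pad_c below 0.002 m) or (world y of rest_b between -0.13 and 0.13 m and value of joint pad_b above 0.004 m and value of joint each of pad_a, pad_c below 0.002 m) or (world y of rest_c between -0.13 and 0.13 m and value of joint pad_c above 0.004 m and value of joint each of pad_a, pad_b below 0.002 m))), for 0.1 s.
3. the right rest's pad is pressed down more than 4 mm, the other pads being up (((world y of rest_a below -0.13 m and value of joint pad_a above 0.004 m and value of joint each of pad_b, pad_c below 0.002 m) or (world y of rest_b below -0.13 m and value of joint pad_b above 0.004 m and value of joint each of pad_a, pad_c below 0.002 m) or (world y of rest_c below -0.13 m and value of joint pad_c above 0.004 m and value of joint each of pad_a, pad_b below 0.002 m))), for 0.1 s.
4. the tag of the rest with the softest pad is pushed fully down (more than 13.5 mm) (((y of tag_a_top in the frame of rest_a above 1e-05 m and value of joint tag_a above 0.0135 m) or (y of tag_b_top in the frame of rest_b above 1e-05 m and value of joint tag_b above 0.0135 m) or (y of tag_c_top in the frame of rest_c above 1e-05 m and value of joint tag_c above 0.0135 m))), for 0.1 s.
At the end, for the whole second after the job is handed in: the tag of the softest rest is down (more than 13.5 of its 16 mm), the other two tags are within 3 mm of where they started, all pads are up again (within 2 mm), and every loose thing is within 20 mm of where it started, the glue bottle upright (((y of tag_a_top in the frame of rest_a above 1e-05 m and value of joint tag_a above 0.0135 m) or (y of tag_b_top in the frame of rest_b above 1e-05 m and value of joint tag_b above 0.0135 m) or (y of tag_c_top in the frame of rest_c above 1e-05 m and value of joint tag_c above 0.0135 m)) and not (y of tag_a_top in the frame of rest_a below 1e-05 m and distance of tag_a_top from where it was at the start of the episode above 0.003 m) and not (y of tag_b_top in the frame of rest_b below 1e-05 m and distance of tag_b_top from where it was at the start of the episode above 0.003 m) and not (y of tag_c_top in the frame of rest_c below 1e-05 m and distance of tag_c_top from where it was at the start of the episode above 0.003 m) and value of joint each of pad_a, pad_b, pad_c below 0.002 m and not (distance of strip from where it was at the start of the episode above 0.02 m) and not (distance of pencil from where it was at the start of the episode above 0.02 m) and not (distance of tin from where it was at the start of the episode above 0.02 m) and not (distance of offcut from where it was at the start of the episode above 0.02 m) and not (distance of staple_box from where it was at the start of the episode above 0.02 m) and not (distance of glue from where it was at the start of the episode above 0.02 m) and not (distance of hammer from where it was at the start of the episode above 0.02 m) and angle between glue's own z axis and vertical below 0.2 rad); the robot touches nothing.
It fails at once if a tag of another rest is pushed more than 3 mm ((y of tag_a_top in the frame of rest_a below 1e-05 m and distance of tag_a_top from where it was at the start of the episode above 0.003 m) or (y of tag_b_top in the frame of rest_b below 1e-05 m and distance of tag_b_top from where it was at the start of the episode above 0.003 m) or (y of tag_c_top in the frame of rest_c below 1e-05 m and distance of tag_c_top from where it was at the start of the episode above 0.003 m)).
It fails at once if a loose thing is lifted, carried or pushed more than 20 mm, or the glue bottle tipped (distance of any of strip, pencil, tin, offcut, staple_box, glue, hammer from where it was at the start of the episode above 0.02 m or angle between glue's own z axis and vertical above 0.2 rad).
It also fails if it takes over 54 s, if anything falls off the work surface, if the arm or the gripper's body presses on something with over 40 N, if the wrist force passes 120 N, or if a joint passes its speed limit or range.

## Robot

A 6-joint arm with a two-finger parallel gripper is mounted at the origin on the work surface. World frame = base frame: x ahead of the robot, y to its left, z up, the work surface at z = 0. Lengths are in m, angles in degrees, forces in N, time in s.
With the tool pointing down it reaches from about 0.325 to 0.925 m from the base axis. Payload 3.1 kg.
Tool frame: the origin (TCP) lies midway between the tips of the shut fingers; the grasp point (between the pads) lies 19 mm behind it; z points along the fingers, y is the line along which they close (so a half turn about z gives the same grasp; the last joint's range is limited). The gripper opens to 85 mm and grips with 20 to 120 N. Pads are 22 mm wide; open, the fingers measure 114 mm over their backs; the gripper's body (76 mm by 85 mm) begins 54 mm behind the grasp point. The pads swing forward as they close: fully open they stand 13 mm farther back than shut.
Start: joints at [59.29, 12.427, 92.441, -0, 75.132, -6.429], TCP at [0.257, 0.57, 0.231] pointing down, gripper open.
Joint ranges: [-157.48, 157.48], [-44.54, 120.13], [17.64, 146.25], [-64.5, 244.5], [7.68, 150.69], [-147.95, 147.95]. Speed limits (degrees/s): [159.86, 159.86, 180, 180, 180, 180].

## Interface

Orientations are given as [roll, pitch, yaw] about the fixed x, y, z axes, in that order (R = Rz(yaw) Ry(pitch) Rx(roll)).
In Python, from rig import arm gives the robot as it stands. The module is installed in compiled form; this text tells all that it offers.
- The arm moves only by the shell command python3 -m pendant 'ROWS'. ROWS is a JSON object of lists of equal length, an entry for each row: "delta_pos": the shift along the tool's x, y, z in m, a list of three; "turn": the turn, a rotation vector about the tool's x, y, z in rad, a list of three; "jaw": the opening, from -1 (shut) to 1 (fully open), so that 0 is half open. In form: {"delta_pos": [[dx, dy, dz], ...], "turn": [[ax, ay, az], ...], "jaw": [jaw, ...]}. A call has 1 to 20 rows; each row is the pose to reach, as a shift and turn from the pose commanded when the call began, along the tool's axes at that moment; what a row does not reach only later rows make up. A row lasts 1/8 s, in which the tool goes at most 62.5 mm and 10.7 degrees, less where a joint would pass 70% of its speed; a pose out of reach is approached as far as the arm can. A call with a gripper value outside its range is refused whole. The fingers move at their own pace and stop on an object; the grip force is fixed at half the most. Time passes only in rows, so rows that repeat a pose let the fingers close. It gives the time, the measured TCP pose, the force, the opening and the grip force at its end, in the units of the state.
- arm.get_state(): the state, without advancing time (a new reading comes with each control period).
- arm.capture(name): name is "side" or "top"; returns (picture, depth): 420x560x3 uint8, blue, green, red; 420x560 float32, m along the optical axis (not along the pixel's ray), 0 where there is no reading.
- arm.get_calibration(name): a dict with "fx", "fy", "cx", "cy" (pixels), "pose" (4x4, takes a point from camera to world coordinates). Camera axes: x right, y down, z forward; pixel columns grow to the right and rows downward; lengths in m; the calibration is good to about 2 mm. A picture is of the moment at which its call begins. get_calibration takes no time and is no camera call.
- arm.close_job(): hands the job in; it is judged then, once.
The state is a dict: "time_s": time; "joint_pos": joint angles; "joint_velocities": joint speeds; "joint_torque": joint torques, N m; "ee_pos": TCP position; "orientation": TCP orientation; "wrist_force": force on the tool from outside, world axes, zero at the start; "wrist_torque": the same for the moment, N m; "opening": finger opening in m; "grip_force": force on a finger pad.
Only numpy, scipy, OpenCV 4.12 (cv2) and the standard library are available. Lean on these libraries where they do the work, as an engineer would, in place of code of your own. Each camera call takes 0.05 s, during which the arm holds its last target. There are 200 camera calls.

## Working session

There is one attempt and no reset: what is moved stays moved. The work goes in short steps, Python scripts to look and compute and a shell command to move; the robot and the scene stay as the last step left them, time stands still between calls to the robot, and variables do not carry over. Pictures are saved under pics/ and viewed, at most 10 in all, crops included, and the job is handed in when it is done.

```bash
mkdir -p pics
python3 - <<'E'
from rig import arm
import cv2,numpy as np
s=arm.get_state();print(s)
for n in("top","side"):
    p,d=arm.capture(n);cv2.imwrite(f"pics/{n}0.png",p);np.save(f"{n}_d.npy",d)
    c=arm.get_calibration(n);print(n,c)
E
```

```text
{'time_s': 0.0, 'joint_pos': array([ 5.92888511e+01,  1.24780621e+01,  9.25300738e+01, -2.50408112e-05,
        7.51297385e+01, -6.42760461e+00]), 'joint_velocities': array([ 0.00811749, -0.02293845,  0.05755127,  0.0538469 ,  0.05575228,
       -0.01416239]), 'joint_torque': array([-2.80104432e-04, -3.96843302e+01, -3.03854227e+01, -2.09774848e-04,
        9.65536834e-03, -1.48398520e-06]), 'ee_pos': array([0.25658317, 0.5690076 , 0.22993959]), 'orientation': array([-1.79862990e+02, -1.54106655e-02,  1.55716444e+02]), 'wrist_force': array([ 0.49647615, -0.02071028, -0.4151171 ]), 'wrist_torque': array([-0.02209935,  0.00825469, -0.01871253]), 'grip_force': 0.0, 'opening': 0.08538039049677759}
top {'fx': 430.0218651199614, 'fy': 430.0218651199614, 'cx': 274.7117172796642, 'cy': 208.3179095164011, 'pose': array([[ 0.0157305 , -0.98888307,  0.14786081,  0.34250949],
       [-0.99945494, -0.01984351, -0.02638284,  0.0245575 ],
       [ 0.02902362, -0.1473652 , -0.98865622,  1.51778207],
       [ 0.        ,  0.        ,  0.        ,  1.        ]])}
side {'fx': 479.5802517322476, 'fy': 479.5802517322476, 'cx': 274.56348801108766, 'cy': 206.38284140681566, 'pose': array([[ 0.93810751, -0.20496395,  0.27918466,  0.22385696],
       [-0.34624584, -0.57421591,  0.74188267, -0.94075197],
       [ 0.00825307, -0.79263224, -0.60964418,  0.83219969],
       [ 0.        ,  0.        ,  0.        ,  1.        ]])}
```

View pics/top0.png

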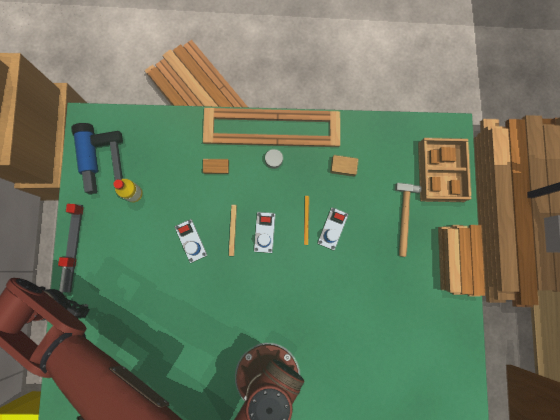

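View pics/side0.png

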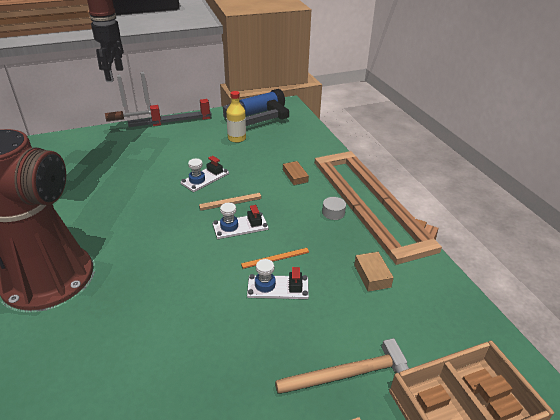

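The top view shows rests at about (190,241), (264,232) and (333,229), each with its red tag on the far side of its pad. In the side view they run from (203,175) to (278,280). I'll measure pads and tags now.

```bash
cat > h.py <<'E'
import cv2,numpy as np
from rig import arm
def plane(c,u,v,z):
    r=c["pose"][:3,:3]@np.array([(u-c["cx"])/c["fx"],(v-c["cy"])/c["fy"],1]);o=c["pose"][:3,3]
    return o+r*(z-o[2])/r[2]
def cloud(c,d):
    v,u=np.mgrid[:420,:560];P=np.stack([(u-c["cx"])/c["fx"]*d,(v-c["cy"])/c["fy"]*d,d],-1)
    return P@c["pose"][:3,:3].T+c["pose"][:3,3]
E
python3 - <<'E'
from h import *
for n in("top","side"):
    p=cv2.imread(f"pics/{n}0.png");d=np.load(f"{n}_d.npy");c=arm.get_calibration(n);W=cloud(c,d)
    hsv=cv2.cvtColor(p,cv2.COLOR_BGR2HSV);h,s,v=cv2.split(hsv)
    ok=(d>0)&(abs(W[...,1])<.45)&(W[...,0]>.3)&(W[...,0]<.75)
    red=ok&((h<8)|(h>172))&(s>150)&(v>80)&(W[...,2]>.03)&(W[...,2]<.08)
    wh=ok&(s<70)&(v>120)&(W[...,2]>.068)&(W[...,2]<.085)
    for nm,m,z in(("tag",red,.055),("pad",wh,.075)):
        k,l,st,ce=cv2.connectedComponentsWithStats(m.astype(np.uint8))
        for i in range(1,k):
            if st[i,4]>12:
                q=W[l==i];print(n,nm,st[i,4],ce[i].round(1),"ray",plane(c,*ce[i],z)[:2].round(4),"cloud mean",q.mean(0).round(4),"mid",((q.min(0)+q.max(0))/2).round(4),"size",np.ptp(q,0).round(3))
E
python3 - <<'E'
import cv2
a=cv2.imread('pics/top0.png')[200:270,160:360];cv2.imwrite('pics/c1.png',cv2.resize(a,None,fx=4,fy=4,interpolation=cv2.INTER_CUBIC))
E
```

```text
top tag 45 [338.7 216.2] ray [ 0.5383 -0.2354] cloud mean [ 0.5383 -0.2354  0.0551] mid [ 0.5376 -0.2349  0.0568] size [0.025 0.032 0.016]
top tag 45 [265. 219.] ray [0.5236 0.0182] cloud mean [0.5238 0.0182 0.0539] mid [0.5235 0.0182 0.0529] size [0.015 0.028 0.015]
top tag 49 [183.5 228.7] ray [0.4852 0.2942] cloud mean [0.485  0.2938 0.0568] mid [0.4855 0.2947 0.0562] size [0.025 0.034 0.016]
top pad 112 [332.3 234.6] ray [ 0.4725 -0.2097] cloud mean [ 0.4725 -0.2096  0.0756] mid [ 0.4728 -0.2106  0.0758] size [0.038 0.038 0.013]
top pad 116 [263.5 239.3] ray [0.4525 0.0221] cloud mean [0.4525 0.0221 0.0751] mid [0.452  0.022  0.0757] size [0.037 0.037 0.014]
top pad 117 [190.6 247.4] ray [0.421  0.2641] cloud mean [0.421  0.264  0.0754] mid [0.4209 0.2646 0.0765] size [0.037 0.036 0.017]
side tag 36 [213.7 158.8] ray [0.4874 0.2904] cloud mean [0.4873 0.2899 0.0553] mid [0.4871 0.2898 0.055 ] size [0.025 0.031 0.007]
side tag 52 [254.1 209.1] ray [0.5248 0.0124] cloud mean [0.5252 0.0135 0.0541] mid [0.5243 0.0135 0.054 ] size [0.017 0.038 0.008]
side tag 90 [295.4 272.3] ray [ 0.5397 -0.2395] cloud mean [ 0.5399 -0.2392  0.0547] mid [ 0.5398 -0.2384  0.055 ] size [0.027 0.038 0.008]
side pad 103 [194.7 162.8] ray [0.4226 0.2556] cloud mean [0.423  0.2575 0.0739] mid [0.4236 0.2603 0.0735] size [0.039 0.044 0.011]
side pad 147 [227.6 208.1] ray [0.4543 0.0145] cloud mean [0.4547 0.0158 0.074 ] mid [0.4549 0.0176 0.0731] size [0.039 0.043 0.01 ]
side pad 221 [264.6 266.3] ray [ 0.4739 -0.2172] cloud mean [ 0.4742 -0.2161  0.074 ] mid [ 0.4751 -0.2141  0.0732] size [0.041 0.042 0.01 ]
```

View pics/c1.png

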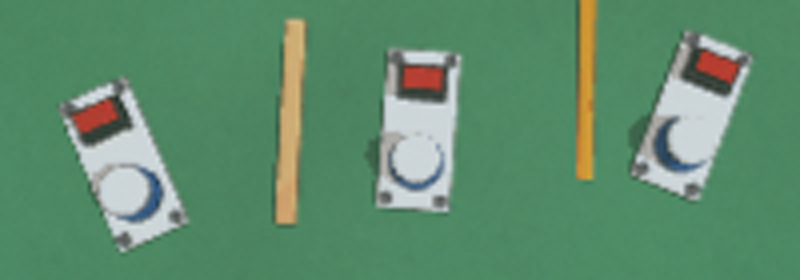

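Each pad–tag pair measures about 70.6 mm apart (given 70) and the heights agree.

| Rest | Pad (x, y) | Tag (x, y) |
|---|---|---|
| Left | (.421, .262) | (.486, .292) |
| Middle | (.453, .020) | (.524, .016) |
| Right | (.473, -.212) | (.539, -.237) |

I'll shut the gripper and go above the left pad, keeping the yaw.

```bash
python3 -m pendant '{"delta_pos":[[-0.05,-0.04,0],[-0.1,-0.08,0.02],[-0.15,-0.12,0.04],[-0.2,-0.16,0.06],[-0.25,-0.195,0.09],[-0.276,-0.213,0.111],[-0.276,-0.213,0.111],[-0.276,-0.213,0.111],[-0.276,-0.213,0.111],[-0.276,-0.213,0.111]],"turn":[[0,0,0],[0,0,0],[0,0,0],[0,0,0],[0,0,0],[0,0,0],[0,0,0],[0,0,0],[0,0,0],[0,0,0]],"jaw":[-1,-1,-1,-1,-1,-1,-1,-1,-1,-1]}'
```

```text
time_s: 1.35
ee_pos: [0.421, 0.2634, 0.1212]
orientation: [179.9, 0.1, 155.8]
wrist_force: [-0.2, 0.2, -0.9]
opening: -0.0002
grip_force: 0.0
```

```bash
python3 -m pendant '{"delta_pos":[[0,0,0.015],[0,0,0.03],[0,0,0.038],[0,0,0.041],[0,0,0.044],[0,0,0.047],[0,0,0.050],[0,0,0.053],[0,0,0.055],[0,0,0.055],[0,0,0.055],[0,0,0.055]],"turn":[[0,0,0],[0,0,0],[0,0,0],[0,0,0],[0,0,0],[0,0,0],[0,0,0],[0,0,0],[0,0,0],[0,0,0],[0,0,0],[0,0,0]],"jaw":[-1,-1,-1,-1,-1,-1,-1,-1,-1,-1,-1,-1]}'
python3 - <<'E'
from h import *
F=[]
for i in range(5):
    arm.capture("side");s=arm.get_state();F.append([*s["wrist_force"],s["ee_pos"][2]])
print(np.mean(F,0).round(4),np.std(F,0).round(3))
E
```

```text
time_s: 2.85
ee_pos: [0.4214, 0.2622, 0.066]
orientation: [180.0, 0.0, 155.7]
wrist_force: [-2.3, -0.6, 6.1]
opening: 0.0001
grip_force: 3.1
[-1.4003 -1.5533  5.834   0.066 ] [0.519 0.412 0.153 0.   ]
```

```bash
python3 -m pendant '{"delta_pos":[[0,0,-0.02],[0,0,-0.054],[-0.03,-0.048,-0.054],[-0.06,-0.096,-0.054],[-0.09,-0.144,-0.054],[-0.12,-0.192,-0.054],[-0.129,-0.208,-0.054],[-0.129,-0.208,-0.054],[-0.129,-0.208,-0.054],[-0.129,-0.208,-0.054]],"turn":[[0,0,0],[0,0,0],[0,0,0],[0,0,0],[0,0,0],[0,0,0],[0,0,0],[0,0,0],[0,0,0],[0,0,0]],"jaw":[-1,-1,-1,-1,-1,-1,-1,-1,-1,-1]}'
python3 - <<'E'
from h import *
F=[]
for i in range(5):
    p,d=arm.capture("side");s=arm.get_state();F.append([*s["wrist_force"],*s["ee_pos"]])
print(np.mean(F,0).round(4),np.std(F,0).round(3))
E
```

```text
time_s: 4.35
ee_pos: [0.4528, 0.0205, 0.1191]
orientation: [180.0, -0.0, 155.8]
wrist_force: [-0.2, -0.7, 0.7]
opening: 0.0001
grip_force: 0.0
[-0.0605 -0.156   0.41    0.4529  0.0202  0.1192] [0.628 0.542 0.313 0.    0.    0.   ]
```

```bash
python3 -m pendant '{"delta_pos":[[0,0,0.015],[0,0,0.03],[0,0,0.037],[0,0,0.040],[0,0,0.043],[0,0,0.046],[0,0,0.049],[0,0,0.052],[0,0,0.0535],[0,0,0.0535],[0,0,0.0535],[0,0,0.0535]],"turn":[[0,0,0],[0,0,0],[0,0,0],[0,0,0],[0,0,0],[0,0,0],[0,0,0],[0,0,0],[0,0,0],[0,0,0],[0,0,0],[0,0,0]],"jaw":[-1,-1,-1,-1,-1,-1,-1,-1,-1,-1,-1,-1]}'
python3 - <<'E'
from h import *
F=[]
for i in range(5):
    p,d=arm.capture("side");s=arm.get_state();F.append([*s["wrist_force"],*s["ee_pos"]])
print(np.mean(F,0).round(4),np.std(F,0).round(3))
cv2.imwrite("pics/mid.png",cv2.resize(p[110:310,140:340],None,fx=3,fy=3))
E
```

```text
time_s: 6.1
ee_pos: [0.4534, 0.0193, 0.0661]
orientation: [180.0, 0.0, 155.7]
wrist_force: [0.1, -0.7, 2.5]
opening: 0.0
grip_force: 1.3
[ 0.6197 -0.3034  2.9559  0.4534  0.0193  0.066 ] [0.378 0.303 0.354 0.    0.    0.   ]
```

View pics/mid.png

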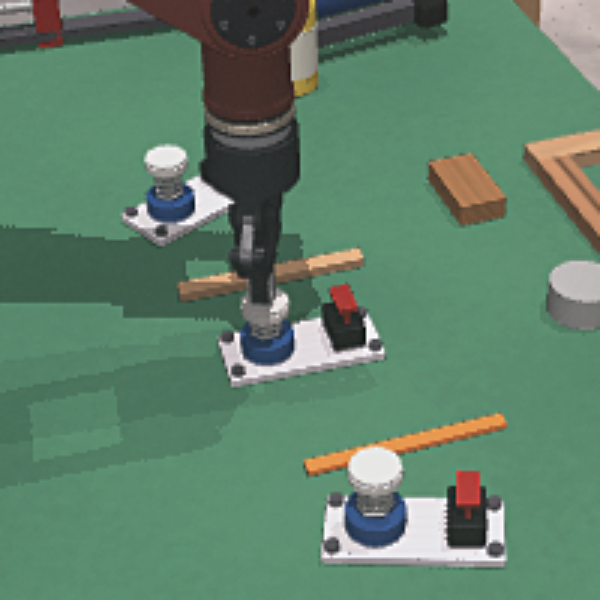

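The crop shows the shut fingers centred on the middle pad at (265,300). That pad is sunk by about half its gap, and the left and right pads are up. The middle pad takes about 3 N against the left pad's 6 N at the same depth. Next is the right pad.

```bash
python3 -m pendant '{"delta_pos":[[0,0,-0.02],[0,0,-0.054],[-0.03,-0.05,-0.054],[-0.06,-0.1,-0.054],[-0.08,-0.15,-0.054],[-0.11,-0.195,-0.054],[-0.113,-0.203,-0.054],[-0.113,-0.203,-0.054],[-0.113,-0.203,-0.054],[-0.113,-0.203,-0.054]],"turn":[[0,0,0],[0,0,0],[0,0,0],[0,0,0],[0,0,0],[0,0,0],[0,0,0],[0,0,0],[0,0,0],[0,0,0]],"jaw":[-1,-1,-1,-1,-1,-1,-1,-1,-1,-1]}'
python3 - <<'E'
from h import *
F=[]
for i in range(5):
    p,d=arm.capture("side");s=arm.get_state();F.append([*s["wrist_force"],*s["ee_pos"]])
print(np.mean(F,0).round(4),np.std(F,0).round(3))
E
```

```text
time_s: 7.6
ee_pos: [0.4723, -0.2105, 0.1195]
orientation: [180.0, -0.1, 155.8]
wrist_force: [0.4, 0.2, -1.0]
opening: -0.0001
grip_force: 0.0
[-0.2264 -0.0902 -0.3055  0.4726 -0.2112  0.1198] [0.195 0.346 0.567 0.    0.    0.   ]
```

```bash
python3 -m pendant '{"delta_pos":[[0,0,0.015],[0,0,0.03],[0,0,0.037],[0,0,0.040],[0,0,0.043],[0,0,0.046],[0,0,0.049],[0,0,0.052],[0,0,0.0535],[0,0,0.0535],[0,0,0.0535],[0,0,0.0535]],"turn":[[0,0,0],[0,0,0],[0,0,0],[0,0,0],[0,0,0],[0,0,0],[0,0,0],[0,0,0],[0,0,0],[0,0,0],[0,0,0],[0,0,0]],"jaw":[-1,-1,-1,-1,-1,-1,-1,-1,-1,-1,-1,-1]}'
python3 - <<'E'
from h import *
F=[]
for i in range(5):
    p,d=arm.capture("side");s=arm.get_state();F.append([*s["wrist_force"],*s["ee_pos"]])
print(np.mean(F,0).round(4),np.std(F,0).round(3))
E
```

```text
time_s: 9.35
ee_pos: [0.473, -0.2124, 0.0678]
orientation: [-180.0, 0.0, 155.7]
wrist_force: [-3.0, 0.7, 8.8]
opening: -0.0002
grip_force: 4.4
[-3.1631  1.4826  8.3447  0.473  -0.2124  0.0678] [0.458 0.458 0.432 0.    0.    0.   ]
```

At the same commanded depth the forces were left ≈ 6 N, middle ≈ 3 N and right ≈ 8.5 N (at only 7 mm). The ratios are about 1.7–2 from one to the next, so the middle rest is softest. I'll lift and go above the middle tag.

```bash
python3 -m pendant '{"delta_pos":[[0,0,-0.02],[0,0,-0.054],[0.01,0.05,-0.054],[0.02,0.1,-0.054],[0.03,0.15,-0.054],[0.04,0.2,-0.054],[0.047,0.229,-0.054],[0.047,0.229,-0.054],[0.047,0.229,-0.054],[0.047,0.229,-0.054],[0.047,0.229,-0.054]],"turn":[[0,0,0],[0,0,0],[0,0,0],[0,0,0],[0,0,0],[0,0,0],[0,0,0],[0,0,0],[0,0,0],[0,0,0],[0,0,0]],"jaw":[-1,-1,-1,-1,-1,-1,-1,-1,-1,-1,-1]}'
```

```text
time_s: 10.98
ee_pos: [0.5238, 0.015, 0.1203]
orientation: [-180.0, 0.0, 155.6]
wrist_force: [-0.3, 0.1, 0.3]
opening: 0.0001
grip_force: 0.0
```

```bash
python3 -m pendant '{"delta_pos":[[0,0,0.03],[0,0,0.055],[0,0,0.06],[0,0,0.064],[0,0,0.068],[0,0,0.072],[0,0,0.076],[0,0,0.079],[0,0,0.081],[0,0,0.081],[0,0,0.081],[0,0,0.081]],"turn":[[0,0,0],[0,0,0],[0,0,0],[0,0,0],[0,0,0],[0,0,0],[0,0,0],[0,0,0],[0,0,0],[0,0,0],[0,0,0],[0,0,0]],"jaw":[-1,-1,-1,-1,-1,-1,-1,-1,-1,-1,-1,-1]}'
python3 - <<'E'
from h import *
p,d=arm.capture("side");s=arm.get_state();print(s["wrist_force"],s["ee_pos"])
cv2.imwrite("pics/tag.png",cv2.resize(p[110:310,140:340],None,fx=3,fy=3))
E
```

```text
time_s: 12.48
ee_pos: [0.525, 0.0157, 0.0401]
orientation: [180.0, 0.1, 155.7]
wrist_force: [1.0, -2.1, 5.1]
opening: -0.0005
grip_force: 2.6
[ 1.1484075  -1.93877947  5.40975716] [0.52497841 0.01570984 0.04004282]
```

View pics/tag.png

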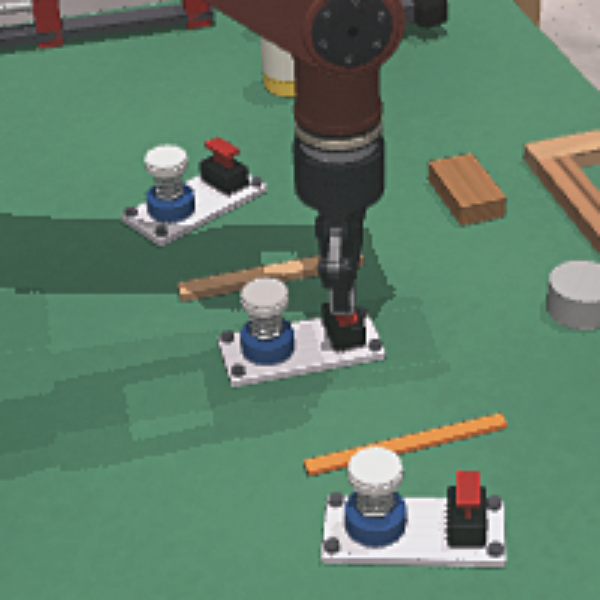

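The crop shows the fingertip on the middle tag at (343,315), with the red head seated on its block. All three pads are up and the other tags are still raised. The TCP is at 0.040 m with 5 N on it, so I'll press a hair more and then lift well clear.

```bash
python3 -m pendant '{"delta_pos":[[0,0,0.001],[0,0,0.001],[0,0,-0.02],[0,0,-0.08],[0,0,-0.14],[0,0,-0.2],[0,0,-0.2],[0,0,-0.2],[0,0,-0.2]],"turn":[[0,0,0],[0,0,0],[0,0,0],[0,0,0],[0,0,0],[0,0,0],[0,0,0],[0,0,0],[0,0,0]],"jaw":[-1,-1,-1,-1,-1,-1,-1,-1,-1]}'
python3 - <<'E'
from h import *
p,d=arm.capture("side")
cv2.imwrite("pics/end.png",cv2.resize(p[110:310,140:340],None,fx=3,fy=3))
W=cloud(arm.get_calibration("side"),d);hsv=cv2.cvtColor(p,cv2.COLOR_BGR2HSV);h,s,v=cv2.split(hsv)
red=((h<8)|(h>172))&(s>150)&(v>80)&(d>0)
for t in((.486,.292),(.524,.016),(.539,-.237)):
    m=red&(np.hypot(W[...,0]-t[0],W[...,1]-t[1])<.03)&(W[...,2]<.1);print(t,m.sum(),np.percentile(W[m][:,2],[50,90]).round(4))
E
```

```text
time_s: 13.65
ee_pos: [0.522, 0.0163, 0.2364]
orientation: [-179.9, -0.3, 155.7]
wrist_force: [-0.1, -0.1, -0.6]
opening: -0.0002
grip_force: 0.0
(0.486, 0.292) 40 [0.055  0.0567]
(0.524, 0.016) 59 [0.0395 0.0423]
(0.539, -0.237) 91 [0.0546 0.056 ]
```

View pics/end.png

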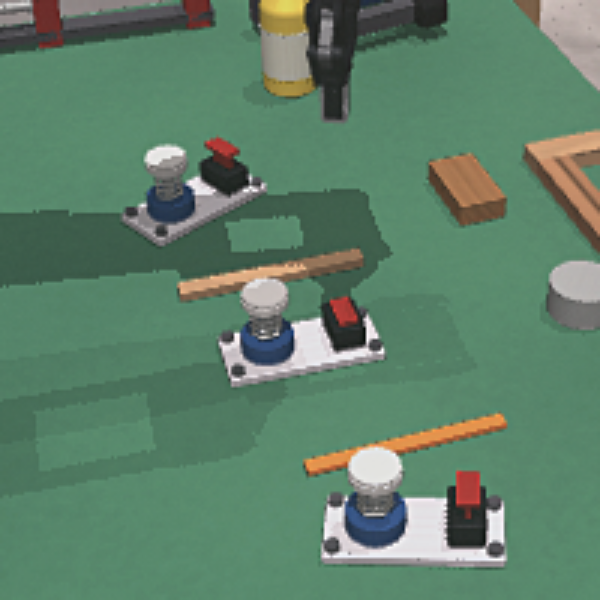

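The middle tag, at (343,312), sits on its block at a height of 40 mm. The other two tags are unchanged at 55 mm, the pads are up, and the gripper is clear.

```bash
python3 -c "
from rig import arm
print(arm.close_job())"
```

```text
the job is handed in; nothing more can be done
None
```

I pressed the pads left, middle, right (about 6, 3 and 8.5 N); the middle was softest, so I pushed its tag fully down, left the other two tags as they stood, and handed the job in with the arm clear at 13.7 s, though no verdict was returned.

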